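# Find the loose slat and open the ring case's hidden drawer

### The arm

A 6-joint arm with a two-finger parallel gripper is mounted at the origin on the work surface. World frame = base frame: x ahead of the robot, y to its left, z up, the work surface at z = 0. Lengths are in m, angles in rad, forces in N, time in s.
With the tool pointing down it reaches from about 0.35 to 0.975 m from the base axis. Payload 4.9 kg.
Tool frame: the origin (TCP) lies on the centre line of the jaws, within the pads' length; the fingertips stand 8 mm ahead of it and the grasp point (between the pads) lies 11 mm behind it; z points along the fingers, y is the line along which they close (so a half turn about z gives the same grasp; the last joint's range is limited). The gripper opens to 85 mm and grips with 20 to 120 N. Pads are 22 mm wide; open, the fingers measure 114 mm over their backs; the gripper's body (76 mm by 85 mm) begins 54 mm behind the grasp point. The pads swing forward as they close: fully open they stand 13 mm farther back than shut.
Start: joints at [1.211, 0.053, 1.613, -0, 1.476, -0.119], TCP at [0.149, 0.607, 0.239] pointing down, gripper open.
Joint ranges: [-3.01, 3.01], [-1.01, 2.22], [0.06, 2.58], [-1.02, 4.17], [0.09, 2.62], [-3.14, 3.14]. Speed limits (rad/s): [2.57, 2.57, 3.14, 3.14, 3.14, 3.14].

### API

Orientations are given as a rotation vector (axis times angle).
In Python, from station import ctrl gives the robot as it stands.
- The arm moves only by the shell command python3 -m jog 'ROWS' [FORCE]. ROWS is a JSON list of rows, 1 to 20 of them, each of 7 numbers: the finger opening in m, then dx, dy, dz in shares of 0.8 m (1.0 is 0.8 m), then a rotation vector rx, ry, rz in normalised numbers (1 is pi/2 rad); each row is the pose to reach, as a shift and turn from the pose commanded when the command began, along the tool's axes at that moment; what a row does not reach only later rows make up. A row lasts 1/12 s, in which the tool goes at most 0.0417 m and 0.125 rad, less where a joint would pass 70% of its speed; a pose out of reach is approached as far as the arm can. The fingers move at their own pace and stop on an object; FORCE is the grip in N (left out, the last holds). Time passes only in rows, so rows that do not move let the fingers close. It prints the time, the measured TCP pose, the force, the opening and the grip force at its end. Shift and turn numbers lie between -1 and 1, and a call with a number outside is refused. Input that does not fit is refused with a message, and nothing moves.
- ctrl.get_obs(): the state, without advancing time (a new reading comes with each control period).
- ctrl.get_image(name): name is "side" or "top" or "wrist"; returns the picture (384x512x3 uint8, red, green, blue); there is no depth.
- ctrl.camera_params(name): a dict with "fx", "fy", "cx", "cy" (pixels), "T" (4x4, takes a point from camera to world coordinates); the wrist camera has in their place "tool_from_camera" (4x4, takes a point from camera to tool coordinates, whose origin is the TCP and whose axes are the flange's). Camera axes: x right, y down, z forward; pixel columns grow to the right and rows downward; lengths in m; the calibration is good to about 2 mm. A picture is of the moment at which its call begins: read the wrist's pose just before it. camera_params takes no time and is no camera call.
- ctrl.finish_job(): hands the job in; it is judged then, once.
Trained networks look in the newest picture that a camera, given by its name, has taken for a name from the list of things; names that differ only in an ending like _2 or _b are one class to them, and where a whole thing is asked for, a point or a joint stands for the part that bears it (a point fixed in the world has none). Each returns a list of dicts, best first, with "p" (0 to 1); they miss things now and then, are a little off and sometimes report something else, mostly with a low value. They report only what shows in the picture. A call takes as long as a camera call.
- ctrl.find_in(camera, thing): "extent" ([left, top, right, bottom] in pixels, round what is visible of it).
- ctrl.cut_out(camera, thing): "mask" (384x512 bool, what is visible of it) and "extent" ([left, top, right, bottom] in pixels, round what is visible of it).
- ctrl.tip_of(camera, thing): "xy" ([column, row] in pixels: a listed point, or the origin of a listed thing).
The state is a dict: "t": time; "q": joint angles; "dq": joint speeds; "effort": joint torques, N m; "tool_pos": TCP position; "tool_rot": TCP orientation; "contact_force": force on the tool from outside, world axes, zero at the start; "wrist_torque": the same for the moment, N m; "opening": finger opening in m; "grip_force": force on a finger pad.
Only numpy, scipy, OpenCV 4.12 (cv2) and the standard library are available. Lean on these libraries where they do the work, as an engineer would, in place of code of your own. Each camera call takes 0.05 s, during which the arm holds its last target. There are 200 camera calls.

### The job

The ring case on the bench has a drawer held by a secret catch. Rest your closed fingertips lightly on the dark slat at the end of the row along the case's front top edge, slide along the row until they sink in with the one loose slat, and press that slat to the bottom so the drawer springs out a little; push gently, never with 20 N or more, until it does. Then lift out of the slot, pull the drawer by its brass tab all the way out to its stop and let go, leaving everything else on the bench and on the case where it is.

Things in the scene. Friction and masses are not known exactly. Their poses are not given: they have to be found in the camera images.
- casket: Dark wooden ring case fixed to the bench, 170 (x) x 264 (y) x 85 mm high. Origin: centre of its underside; x points from its front (robot side, where the drawer is) to its back, y along its front to the left seen from the robot, z up. A row of six slats, flush with its top, runs along the front top edge; the drawer front below it has a brass tab.
- row (a point): Middle of the slat row, on its top face: x -50, y 0, z 85 mm of the case; axes as the case's. Six slats, 44 mm (x) by 36 mm (y), centres at y = -90, -54, -18, 18, 54, 90 mm from here. The one at -90 is dark and solid. Of five light ones, all alike, one is loose, it varies which; the rest are solid. Solid slats, bedded on rubber, give about 1 mm per 5 N, at most 3 mm.
- start (a point): Centre of the top of the dark end slat: x -50, y -90, z 85 mm of the case; axes as the case's. Around the slat row: behind it, 22 to 28 mm from the centre line, a brass fence 8 mm higher than the slats; beyond each end, 108 mm from the row's middle, a brass end stop 6 mm higher; in front a flush wooden rim 13 mm wide.
- slip (a joint): How far the loose slat is pushed down (m). 0: flush. A spring returns it: it yields from about 1 N, 1.5 N at 0.008. There it meets the catch, which needs about 5 N more to yield; at 0.014 (about 8 N in all) it is at the bottom; the catch trips at about 0.012. Pushed down it leaves a 44 x 36 mm recess.
- drawer (a joint): How far the drawer is out (m), towards the case's -x. 0 = shut and held by the catch; springs out by itself to about 0.03 when the catch is tripped; 0.072 = at its stop. About 1 N of friction: it stays where it is left.
- tab (a point): Brass pull tab on the middle of the drawer front: upright fin 40 mm long (x), 12 mm thick (y), 44 mm high. This point: on its top edge, 62 mm above the bench, 22 mm in front of the drawer front, 18 mm from the fin's outer end; with the drawer shut at x -119, y 0 of the case. Moves with the drawer; axes as the case's.
- cone: White ceramic ring cone, loose, 40 mm across, 58 mm high, standing on the back part of the case's top. Origin: centre of its underside. Leave it alone.
- block: Wooden ring block, loose, 85 x 85 x 34 mm, left of the case. Origin: centre of its underside. Leave it alone.
- ring: Copper ring, 25 mm across, 6 mm high, lying on the wooden block. Origin: centre of its underside. Leave it alone.
- handpiece: Engraving handpiece with wooden grip and aluminium body, 160 mm long (along its x), 25 mm thick, lying right of the case. Origin: under the joint of grip and body. Leave it alone.
- plate: Dark steel bench plate, 100 x 130 x 14 mm, at the back left. Origin: centre of its underside. Leave it alone.
- jar: Amber glass jar with steel cap, 52 mm across, 60 mm high, at the back right. Origin: centre of its underside. Leave it alone.

How it is judged:
On the way, in this order (a step that is already met when the one before it is completed fails the run):
1. the fingertips rest on the dark end slat, within 15 mm of its centre, with 0.5 N or more (horizontal distance between the grasp point and start below 0.015 m and contact force between the fingers and anything else above 0.5 N and height (world z) of the grasp point below 0.15 m and value of joint slip below 0.004 m), for 0.1 s.
2. the loose slat is sunk 6 mm or more, the drawer still shut (value of joint slip above 0.006 m and value of joint drawer below 0.01 m), for 0.05 s.
3. the drawer has sprung out by 20 mm or more (value of joint drawer above 0.02 m), for 0.1 s.
At the end, for the whole second after the job is handed in: The drawer is out to within 6 mm of its stop, the loose slat has come back up to within 3 mm of flush, and every loose thing is within 20 mm of where it began (value of joint drawer above 0.066 m and value of joint slip below 0.003 m and distance of each of cone, block, ring, handpiece, plate, jar from where it was at the start of the episode below 0.02 m); the robot touches nothing.
It fails at once if 20 N or more from the fingers or arm on anything before the drawer has sprung out (value of joint drawer below 0.015 m and contact force between any of the fingers, the arm and anything else above 20 N).
It fails at once if a loose thing (cone, block, ring, handpiece, plate or jar) is shifted by more than 20 mm (distance of any of cone, block, ring, handpiece, plate, jar from where it was at the start of the episode above 0.02 m).
It also fails if it takes over 72 s, if anything falls off the work surface, if the arm or the gripper's body presses on something with over 40 N, if the wrist force passes 120 N, or if a joint passes its speed limit or range.

## Working session

There is one attempt and no reset: what is moved stays moved. The work goes in short steps, Python scripts to look and compute and a shell command to move; the robot and the scene stay as the last step left them, time stands still between calls to the robot, and variables do not carry over. Pictures are saved under pics/ and viewed, at most 10 in all, crops included, and the job is handed in when it is done.

```bash
mkdir -p pics; cat > h.py <<'E'
import numpy as np, cv2
from station import ctrl
from scipy.spatial.transform import Rotation as R
def ray(cam,uv):
    p=ctrl.camera_params(cam)
    d=np.array([(uv[0]-p['cx'])/p['fx'],(uv[1]-p['cy'])/p['fy'],1.])
    if 'T' in p: T=np.array(p['T'])
    else:
        o=ctrl.get_obs();W=np.eye(4);W[:3,:3]=R.from_rotvec(o['tool_rot']).as_matrix();W[:3,3]=o['tool_pos'];T=W@np.array(p['tool_from_camera'])
    return T[:3,3],T[:3,:3]@d
def atz(cam,uv,z):
    o,d=ray(cam,uv);return o+d*(z-o[2])/d[2]
def proj(cam,P):
    p=ctrl.camera_params(cam);T=np.linalg.inv(np.array(p['T']));c=T[:3,:3]@P+T[:3,3]
    return c[0]/c[2]*p['fx']+p['cx'],c[1]/c[2]*p['fy']+p['cy']
E
python3 - <<'E'
from h import *
np.set_printoptions(precision=4,suppress=True)
o=ctrl.get_obs();print(o['t'],o['tool_pos'],o['tool_rot'],R.from_rotvec(o['tool_rot']).as_matrix())
for c in ['top','side']:
    im=ctrl.get_image(c);cv2.imwrite(f'pics/{c}0.png',im[:,:,::-1])
    for t,z in [('start',.085),('row',.085),('tab',.062),('casket',0)]:
        for r in ctrl.tip_of(c,t)[:2]: print(c,t,r['p'],r['xy'],atz(c,r['xy'],z))
E
```

```text
0.0 [0.1488 0.6064 0.238 ] [-0.3772 -3.1184  0.0033] [[-0.9712  0.2384 -0.0007]
 [ 0.2384  0.9712 -0.002 ]
 [ 0.0002 -0.0021 -1.    ]]
top start 0.89 [300.9, 178.9] [ 0.6099 -0.1247  0.085 ]
top start 0.58 [375.6, 240.3] [ 0.4329 -0.322   0.085 ]
top row 0.81 [272.7, 182.6] [ 0.6012 -0.0446  0.085 ]
top row 0.69 [360.4, 166.8] [ 0.6408 -0.2953  0.085 ]
top tab 0.75 [276.4, 207.9] [ 0.5318 -0.0538  0.062 ]
top casket 0.92 [268.6, 169.3] [ 0.6596 -0.037   0.    ]
top casket 0.43 [272.8, 184.1] [ 0.6128 -0.0485  0.    ]
side start 0.84 [246.3, 146.3] [ 0.6179 -0.117   0.085 ]
side start 0.51 [242.2, 338.4] [0.4607 0.3765 0.085 ]
side row 0.55 [242.7, 168.6] [ 0.6013 -0.0392  0.085 ]
side tab 0.76 [268.4, 183.3] [ 0.5311 -0.0328  0.062 ]
side casket 0.94 [224.8, 185.1] [ 0.6523 -0.041  -0.    ]
```

View pics/top0.png

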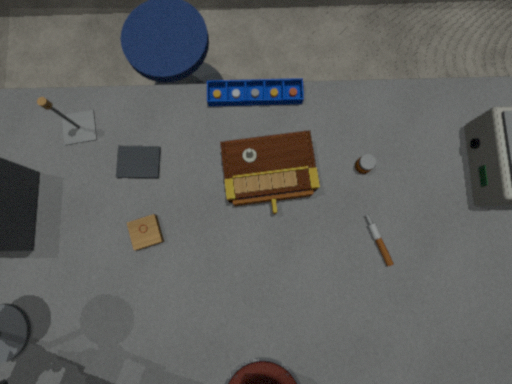

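View pics/side0.png

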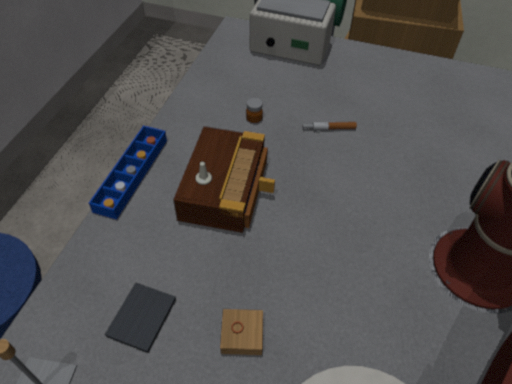

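The top view shows the case at about (268,168), turned by about 6°. The dark slat is at (303,180), on the right end of the row, and the tab is at (275,206). The side view agrees. I'll move over the case with the fingers closed for a wrist view.

Careful with the scale: shifts go in shares of 0.8 m and turns go in shares of pi/2 rad. That gives: -0.582 m / 0.8 = -0.7275, -0.563 m / 0.8 = -0.7038, 1.22 rad / 1.5708 = 0.7767.

```bash
python3 -m jog '[[0, -0.7275, -0.7038, -0.015, 0, 0, 0.7767], [0, -0.7275, -0.7038, -0.015, 0, 0, 0.7767], [0, -0.7275, -0.7038, -0.015, 0, 0, 0.7767], [0, -0.7275, -0.7038, -0.015, 0, 0, 0.7767], [0, -0.7275, -0.7038, -0.015, 0, 0, 0.7767], [0, -0.7275, -0.7038, -0.015, 0, 0, 0.7767], [0, -0.7275, -0.7038, -0.015, 0, 0, 0.7767], [0, -0.7275, -0.7038, -0.015, 0, 0, 0.7767], [0, -0.7275, -0.7038, -0.015, 0, 0, 0.7767], [0, -0.7275, -0.7038, -0.015, 0, 0, 0.7767], [0, -0.7275, -0.7038, -0.015, 0, 0, 0.7767], [0, -0.7275, -0.7038, -0.015, 0, 0, 0.7767], [0, -0.7275, -0.7038, -0.015, 0, 0, 0.7767], [0, -0.7275, -0.7038, -0.015, 0, 0, 0.7767], [0, -0.7275, -0.7038, -0.015, 0, 0, 0.7767], [0, -0.7275, -0.7038, -0.015, 0, 0, 0.7767], [0, -0.7275, -0.7038, -0.015, 0, 0, 0.7767], [0, -0.7275, -0.7038, -0.015, 0, 0, 0.7767], [0, -0.7275, -0.7038, -0.015, 0, 0, 0.7767], [0, -0.7275, -0.7038, -0.015, 0, 0, 0.7767]]' 20
python3 -m jog '[[0, 0, 0, 0, 0, 0, 0], [0, 0, 0, 0, 0, 0, 0], [0, 0, 0, 0, 0, 0, 0]]'
python3 - <<'E'
from h import *
np.set_printoptions(precision=4,suppress=True)
o=ctrl.get_obs();print(o['t'],o['q'],o['tool_pos'],o['contact_force'],o['opening'])
print(R.from_rotvec(o['tool_rot']).as_matrix(), ctrl.camera_params('wrist'))
c='wrist';im=ctrl.get_image(c);cv2.imwrite(f'pics/{c}1.png',im[:,:,::-1])
for t,z in [('start',.085),('row',.085),('tab',.062)]:
    for r in ctrl.tip_of(c,t)[:2]: print(c,t,r['p'],r['xy'],atz(c,r['xy'],z))
E
```

```text
t: 2.17
tool_pos: [0.5816, -0.0829, 0.2513]
tool_rot: [2.099, 2.335, -0.001]
contact_force: [-1.0, 0.7, 0.9]
opening: 0.0
grip_force: 0.0
t: 2.42
tool_pos: [0.5796, -0.0779, 0.2511]
tool_rot: [-2.095, -2.34, -0.0]
contact_force: [-0.8, -0.3, -0.3]
opening: 0.0001
grip_force: 0.0
2.4167 [-0.2611 -0.0487  1.6947  0.0004  1.4963 -0.3714] [ 0.5796 -0.0779  0.2511] [-0.7878 -0.3198 -0.2501] 0.00014280135128339196
[[-0.1101  0.9939 -0.0006]
 [ 0.9939  0.1101  0.0006]
 [ 0.0006 -0.0005 -1.    ]] {'fx': 343.7286113538872, 'fy': 343.7286113538872, 'cx': 256.52103446203694, 'cy': 191.7241869284295, 'tool_from_camera': array([[ 0.0003, -0.9463, -0.3234,  0.0829],
       [ 1.    ,  0.0006, -0.0006, -0.0006],
       [ 0.0007, -0.3234,  0.9463, -0.1337],
       [ 0.    ,  0.    ,  0.    ,  1.    ]])}
wrist tab 0.92 [216.0, 132.2] [ 0.5376 -0.0504  0.062 ]
```

View pics/wrist1.png

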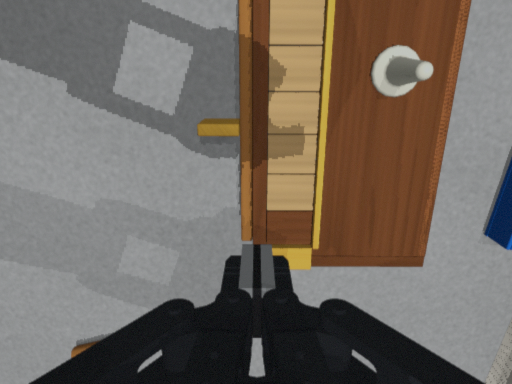

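The wrist view shows the dark slat with corners at about (266,211), (312,211), (312,247) and (267,246). The slat seams are at rows 44, 91, 134, 173 and 211, the tab is at (218,127), and the cone is well clear on the right. I'll work out the case pose from these pixels.

```bash
python3 - <<'E'
from h import *
np.set_printoptions(precision=4,suppress=True)
px=[(267.5,44),(323,45),(267.5,91),(320,92),(267,134.5),(318,135),(267,173.5),(315,174),(267,211),(313,211)]
loc=[(s,y) for y in (90-18,36,0,-36,-72) for s in (-72,-28)]
loc=np.array(loc)/1000.
W=np.array([atz('wrist',p,.085)[:2] for p in px]);print(W)
a=loc-loc.mean(0);b=W-W.mean(0);th=np.arctan2((a[:,0]*b[:,1]-a[:,1]*b[:,0]).sum(),(a*b).sum())
M=np.array([[np.cos(th),-np.sin(th)],[np.sin(th),np.cos(th)]]);t=W.mean(0)-M@loc.mean(0)
print('yaw',th,'casket',t,'res',W-(loc@M.T+t))
o=ctrl.get_obs();Rt=R.from_rotvec(o['tool_rot']).as_matrix()
S=M@[-.05,-.09]+t;print('start',S,'tab',M@[-.119,0]+t)
print('toolshift',Rt.T@(np.r_[S,.113]-o['tool_pos']), 'tool y az',np.arctan2(Rt[1,1],Rt[0,1]))
E
```

```text
[[ 0.5758  0.0288]
 [ 0.6203  0.0331]
 [ 0.5802 -0.0073]
 [ 0.6241 -0.0031]
 [ 0.5843 -0.0435]
 [ 0.6286 -0.039 ]
 [ 0.5886 -0.0786]
 [ 0.6319 -0.0742]
 [ 0.593  -0.115 ]
 [ 0.636  -0.1101]]
yaw 0.11176600462610743 casket [ 0.656  -0.0353] res [[-0.0006  0.0006]
 [ 0.0002 -0.0001]
 [-0.0002  0.0003]
 [ 0.     -0.0005]
 [-0.0002 -0.0002]
 [ 0.0004 -0.0005]
 [ 0.0001  0.0005]
 [-0.0003  0.    ]
 [ 0.0006 -0.0001]
 [-0.0002 -0.0001]]
start [ 0.6163 -0.1303] tab [ 0.5377 -0.0486]
toolshift [-0.0567  0.0305  0.1385] tool y az 0.11167696760178103
```

To row units: 0.138 m / 0.8 = 0.1725, -0.054 m / 0.8 = -0.0675.

```bash
python3 -m jog '[[0, -0.0375, 0.0363, 0.025, 0, 0, 0], [0, -0.0675, 0.0363, 0.0625, 0, 0, 0], [0, -0.0675, 0.0363, 0.1, 0, 0, 0], [0, -0.0675, 0.0363, 0.1375, 0, 0, 0], [0, -0.0675, 0.0363, 0.1625, 0, 0, 0], [0, -0.0675, 0.0363, 0.1688, 0, 0, 0], [0, -0.0675, 0.0363, 0.1725, 0, 0, 0], [0, -0.0675, 0.0363, 0.1725, 0, 0, 0], [0, -0.0675, 0.0363, 0.1725, 0, 0, 0]]'
python3 - <<'E'
from h import *
np.set_printoptions(precision=4,suppress=True)
o=ctrl.get_obs();print(o['t'],o['tool_pos'],o['contact_force'])
c='wrist';im=ctrl.get_image(c);cv2.imwrite(f'pics/{c}2.png',im[:,:,::-1])
E
```

```text
t: 3.37
tool_pos: [0.616, -0.1291, 0.1156]
tool_rot: [2.093, 2.338, 0.002]
contact_force: [-1.1, -0.1, 0.6]
opening: -0.0
grip_force: 0.0
3.3667 [ 0.616  -0.1291  0.1156] [-1.0706 -0.1217  0.6272]
```

View pics/wrist2.png

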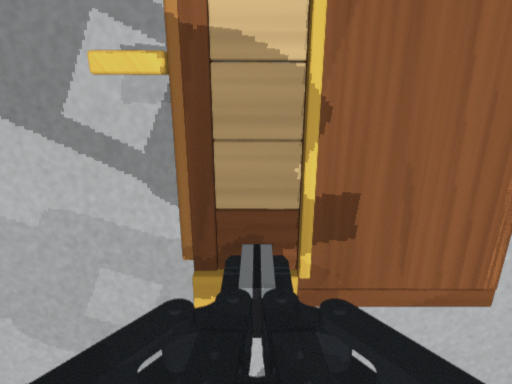

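The tips sit centred over the dark slat at about (257,248), clear of the fence and the end stop. Next I'll lower them in small steps.

To row units: 0.016 m / 0.8 = 0.02, 0.015 m / 0.8 = 0.0188.

```bash
python3 -m jog '[[0, 0, 0, 0.0063, 0, 0, 0], [0, 0, 0, 0.0125, 0, 0, 0], [0, 0, 0, 0.0163, 0, 0, 0], [0, 0, 0, 0.0188, 0, 0, 0], [0, 0, 0, 0.02, 0, 0, 0], [0, 0, 0, 0.02, 0, 0, 0], [0, 0, 0, 0.02, 0, 0, 0]]'
python3 -m jog '[[0, 0, 0, 0.0013, 0, 0, 0], [0, 0, 0, 0.0013, 0, 0, 0], [0, 0, 0, 0.0013, 0, 0, 0]]'
python3 -m jog '[[0, 0, 0, 0.0013, 0, 0, 0], [0, 0, 0, 0.0013, 0, 0, 0], [0, 0, 0, 0.0013, 0, 0, 0]]'
```

```text
t: 4.0
tool_pos: [0.6147, -0.1291, 0.0972]
tool_rot: [-2.096, -2.34, 0.0]
contact_force: [0.3, -0.6, 0.7]
opening: 0.0002
grip_force: 0.0
t: 4.25
tool_pos: [0.6148, -0.1291, 0.0964]
tool_rot: [2.096, 2.34, 0.0]
contact_force: [0.2, -1.0, -0.2]
opening: -0.0004
grip_force: 0.0
t: 4.5
tool_pos: [0.6147, -0.1291, 0.0952]
tool_rot: [-2.096, -2.34, 0.0]
contact_force: [0.6, 0.2, -0.2]
opening: 0.0002
grip_force: 0.0
```

To row units: 0.001 m / 0.8 = 0.0013.

```bash
for i in 1 2 3; do :; done; python3 -m jog '[[0, 0, 0, 0.0013, 0, 0, 0], [0, 0, 0, 0.0013, 0, 0, 0], [0, 0, 0, 0.0013, 0, 0, 0]]'
python3 -m jog '[[0, 0, 0, 0.0013, 0, 0, 0], [0, 0, 0, 0.0013, 0, 0, 0], [0, 0, 0, 0.0013, 0, 0, 0]]'
python3 -m jog '[[0, 0, 0, 0.0006, 0, 0, 0], [0, 0, 0, 0.0006, 0, 0, 0], [0, 0, 0, 0.0006, 0, 0, 0]]'
```

```text
t: 4.75
tool_pos: [0.6147, -0.1291, 0.0942]
tool_rot: [-2.096, -2.34, 0.0]
contact_force: [0.1, 0.7, 0.0]
opening: 0.0002
grip_force: 0.0
t: 5.0
tool_pos: [0.6147, -0.1291, 0.0932]
tool_rot: [-2.096, -2.34, 0.0]
contact_force: [0.4, -0.6, 0.0]
opening: -0.0002
grip_force: 0.0
t: 5.25
tool_pos: [0.6148, -0.1291, 0.0929]
tool_rot: [2.096, 2.34, 0.0]
contact_force: [0.0, -1.1, 0.1]
opening: 0.0001
grip_force: 0.2
```

To row units: 0.0005 m / 0.8 = 0.0006.

```bash
python3 -m jog '[[0, 0, 0, 0.0006, 0, 0, 0], [0, 0, 0, 0.0006, 0, 0, 0], [0, 0, 0, 0.0006, 0, 0, 0]]'
python3 -m jog '[[0, 0, 0, 0.0006, 0, 0, 0], [0, 0, 0, 0.0006, 0, 0, 0], [0, 0, 0, 0.0006, 0, 0, 0]]'
python3 -m jog '[[0, 0, 0, 0.0006, 0, 0, 0], [0, 0, 0, 0.0006, 0, 0, 0], [0, 0, 0, 0.0006, 0, 0, 0]]'
```

```text
t: 5.5
tool_pos: [0.6148, -0.1291, 0.0926]
tool_rot: [2.096, 2.34, 0.0]
contact_force: [-0.5, 1.2, 2.7]
opening: 0.0003
grip_force: 1.0
t: 5.75
tool_pos: [0.6148, -0.1291, 0.0922]
tool_rot: [2.096, 2.34, 0.0]
contact_force: [-2.1, 0.4, 4.2]
opening: 0.0001
grip_force: 2.0
t: 6.0
tool_pos: [0.6149, -0.1291, 0.0919]
tool_rot: [2.096, 2.34, 0.0]
contact_force: [-2.5, 0.1, 6.1]
opening: 0.0001
grip_force: 2.8
```

Contact is at TCP z ≈ 0.093, and it is reading 6 N on the dark slat, so step 1 is met. I'll ease off to a light touch and slide across the first seam carefully.

To row units: 0.006 m / 0.8 = 0.0075, 0.004 m / 0.8 = 0.005.

```bash
python3 -m jog '[[0, 0, 0, -0.0011, 0, 0, 0], [0, 0.0025, 0, -0.0011, 0, 0, 0], [0, 0.005, 0, -0.0011, 0, 0, 0], [0, 0.0075, 0, -0.0011, 0, 0, 0]]'
python3 -m jog '[[0, 0.0013, 0, 0, 0, 0, 0], [0, 0.0025, 0, 0, 0, 0, 0], [0, 0.0038, 0, 0, 0, 0, 0]]'
python3 -m jog '[[0, 0.0025, 0, 0, 0, 0, 0], [0, 0.0038, 0, 0, 0, 0, 0], [0, 0.005, 0, 0, 0, 0, 0]]'
```

```text
t: 6.33
tool_pos: [0.6145, -0.1235, 0.0924]
tool_rot: [2.095, 2.339, 0.0]
contact_force: [0.0, -1.8, 2.4]
opening: -0.0001
grip_force: 1.4
t: 6.58
tool_pos: [0.614, -0.1203, 0.0924]
tool_rot: [2.095, 2.34, -0.0]
contact_force: [0.8, -3.6, 3.4]
opening: -0.0001
grip_force: 2.2
t: 6.83
tool_pos: [0.6136, -0.1162, 0.0925]
tool_rot: [2.096, 2.34, 0.0]
contact_force: [-0.0, -3.4, 4.2]
opening: 0.0001
grip_force: 2.1
```

To row units: 0.011 m / 0.8 = 0.0138, 0.008 m / 0.8 = 0.01.

```bash
python3 -m jog '[[0, 0.0025, 0, 0, 0, 0, 0], [0, 0.0063, 0, 0, 0, 0, 0], [0, 0.01, 0, 0, 0, 0, 0], [0, 0.0138, 0, 0, 0, 0, 0]]'
python3 -m jog '[[0, 0.0038, 0, 0, 0, 0, 0], [0, 0.0075, 0, 0, 0, 0, 0], [0, 0.0113, 0, 0, 0, 0, 0], [0, 0.0138, 0, 0, 0, 0, 0]]'
```

```text
t: 7.17
tool_pos: [0.6122, -0.105, 0.0924]
tool_rot: [2.096, 2.34, 0.0]
contact_force: [0.2, -3.4, 4.9]
opening: -0.0
grip_force: 2.3
t: 7.5
tool_pos: [0.6108, -0.0938, 0.0921]
tool_rot: [-2.095, -2.34, 0.0]
contact_force: [1.3, -2.8, 4.1]
opening: 0.0002
grip_force: 2.2
```

Slat 2 still carries 4 N, so it is solid. Moving on.

To row units: 0.012 m / 0.8 = 0.015, 0.009 m / 0.8 = 0.0113.

```bash
python3 -m jog '[[0, 0.0038, 0, 0, 0, 0, 0], [0, 0.0075, 0, 0, 0, 0, 0], [0, 0.0113, 0, 0, 0, 0, 0], [0, 0.015, 0, 0, 0, 0, 0]]'
python3 -m jog '[[0, 0.0038, 0, 0, 0, 0, 0], [0, 0.0075, 0, 0, 0, 0, 0], [0, 0.0113, 0, 0, 0, 0, 0], [0, 0.015, 0, 0, 0, 0, 0]]'
python3 -m jog '[[0, 0.0038, 0, 0, 0, 0, 0], [0, 0.0075, 0, 0, 0, 0, 0], [0, 0.0113, 0, 0, 0, 0, 0], [0, 0.015, 0, 0, 0, 0, 0]]'
```

```text
t: 7.83
tool_pos: [0.6096, -0.0824, 0.0923]
tool_rot: [2.096, 2.34, -0.001]
contact_force: [0.5, -2.7, 4.5]
opening: 0.0002
grip_force: 2.1
t: 8.17
tool_pos: [0.6082, -0.0701, 0.0922]
tool_rot: [-2.096, -2.34, -0.0]
contact_force: [0.4, -3.0, 3.3]
opening: -0.0002
grip_force: 2.1
t: 8.5
tool_pos: [0.6061, -0.0576, 0.0912]
tool_rot: [-2.094, -2.339, 0.001]
contact_force: [-0.7, -0.4, 0.9]
opening: 0.0002
grip_force: 0.4
```

The force dropped to 0.9 N and the tips sank, so the third slat (y = -18) is the loose one. I'll press it down in steps.

To row units: 0.006 m / 0.8 = 0.0075, 0.005 m / 0.8 = 0.0063.

```bash
python3 -m jog '[[0, -0.0013, 0, 0.0013, 0, 0, 0], [0, -0.0013, 0, 0.0038, 0, 0, 0], [0, -0.0013, 0, 0.0063, 0, 0, 0], [0, -0.0013, 0, 0.0075, 0, 0, 0], [0, -0.0013, 0, 0.0075, 0, 0, 0]]'
python3 -m jog '[[0, 0, 0, 0.0013, 0, 0, 0], [0, 0, 0, 0.0025, 0, 0, 0], [0, 0, 0, 0.0025, 0, 0, 0]]'
```

```text
t: 8.92
tool_pos: [0.6068, -0.0595, 0.0857]
tool_rot: [-2.096, -2.339, 0.0]
contact_force: [-0.7, 1.4, 1.6]
opening: -0.0001
grip_force: 0.5
t: 9.17
tool_pos: [0.6071, -0.0596, 0.0851]
tool_rot: [-2.096, -2.34, 0.0]
contact_force: [-2.2, 1.0, 5.9]
opening: 0.0
grip_force: 2.8
```

To row units: 0.0015 m / 0.8 = 0.0019, 0.001 m / 0.8 = 0.0013.

```bash
python3 -m jog '[[0, 0, 0, 0.0006, 0, 0, 0], [0, 0, 0, 0.0013, 0, 0, 0], [0, 0, 0, 0.0019, 0, 0, 0], [0, 0, 0, 0.0019, 0, 0, 0]]'
python3 -m jog '[[0, 0, 0, 0.0006, 0, 0, 0], [0, 0, 0, 0.0013, 0, 0, 0], [0, 0, 0, 0.0019, 0, 0, 0], [0, 0, 0, 0.0019, 0, 0, 0]]'
```

```text
t: 9.5
tool_pos: [0.6071, -0.0596, 0.0843]
tool_rot: [-2.096, -2.34, 0.001]
contact_force: [-4.1, -0.0, 8.0]
opening: -0.0001
grip_force: 4.3
t: 9.83
tool_pos: [0.6071, -0.0596, 0.0828]
tool_rot: [-2.096, -2.34, 0.001]
contact_force: [-4.9, 2.4, 8.0]
opening: 0.0001
grip_force: 4.4
```

To row units: 0.0015 m / 0.8 = 0.0019, 0.001 m / 0.8 = 0.0013.

```bash
python3 -m jog '[[0, 0, 0, 0.0006, 0, 0, 0], [0, 0, 0, 0.0013, 0, 0, 0], [0, 0, 0, 0.0019, 0, 0, 0], [0, 0, 0, 0.0019, 0, 0, 0]]'
python3 -m jog '[[0, 0, 0, 0.0006, 0, 0, 0], [0, 0, 0, 0.0013, 0, 0, 0], [0, 0, 0, 0.0013, 0, 0, 0], [0, 0, 0, 0.0013, 0, 0, 0]]'
python3 - <<'E'
from h import *
ctrl.get_image('top')
for t,z in [('tab',.062)]:
    for r in ctrl.tip_of('top',t)[:2]: print(r['p'],r['xy'],atz('top',r['xy'],z))
E
```

```text
t: 10.17
tool_pos: [0.6071, -0.0596, 0.0811]
tool_rot: [-2.096, -2.34, 0.0]
contact_force: [-2.9, -0.6, 4.3]
opening: 0.0001
grip_force: 2.3
t: 10.5
tool_pos: [0.6072, -0.0596, 0.08]
tool_rot: [-2.096, -2.34, 0.0]
contact_force: [-3.8, 0.5, 8.1]
opening: -0.0001
grip_force: 3.6
```

```bash
python3 - <<'E'
from h import *
im=ctrl.get_image('side');cv2.imwrite('pics/side3.png',cv2.resize(im[110:260,150:350,::-1],None,fx=3,fy=3))
for r in ctrl.tip_of('side','tab')[:2]: print(r['p'],r['xy'],atz('side',r['xy'],.062))
E
```

```text
0.76 [280.0, 181.5] [ 0.5051341  -0.04792301  0.062     ]
```

View pics/side3.png

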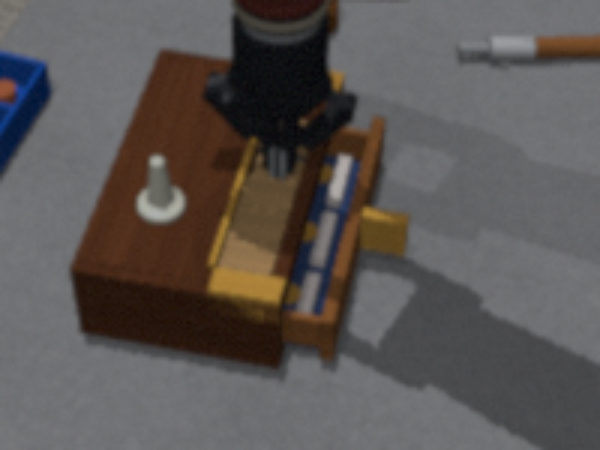

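The drawer has sprung out, with the tab at about (385,232) in the crop, which is roughly 30 mm out. I'll lift clear, then move over the tab while turning 90° and opening the fingers.

To row units: -0.0976 m / 0.8 = -0.122, -0.05 m / 0.8 = -0.0625, -1.57 rad / 1.5708 = -0.9995.

```bash
python3 -m jog '[[0, 0, 0, -0.025, 0, 0, 0], [0, 0, 0, -0.0625, 0, 0, 0], [0, 0, 0, -0.1125, 0, 0, 0], [0, 0, 0, -0.1125, 0, 0, 0], [0.05, 0.0231, -0.122, -0.1125, 0, 0, -0.9995], [0.05, 0.0231, -0.122, -0.1125, 0, 0, -0.9995], [0.05, 0.0231, -0.122, -0.1125, 0, 0, -0.9995], [0.05, 0.0231, -0.122, -0.1125, 0, 0, -0.9995], [0.05, 0.0231, -0.122, -0.1125, 0, 0, -0.9995], [0.05, 0.0231, -0.122, -0.1125, 0, 0, -0.9995], [0.05, 0.0231, -0.122, -0.1125, 0, 0, -0.9995], [0.05, 0.0231, -0.122, -0.1125, 0, 0, -0.9995], [0.05, 0.0231, -0.122, -0.1125, 0, 0, -0.9995], [0.05, 0.0231, -0.122, -0.1125, 0, 0, -0.9995], [0.05, 0.0231, -0.122, -0.1125, 0, 0, -0.9995], [0.05, 0.0231, -0.122, -0.1125, 0, 0, -0.9995], [0.05, 0.0231, -0.122, -0.1125, 0, 0, -0.9995], [0.05, 0.0231, -0.122, -0.1125, 0, 0, -0.9995], [0.05, 0.0231, -0.122, -0.1125, 0, 0, -0.9995], [0.05, 0.0231, -0.122, -0.1125, 0, 0, -0.9995]]'
python3 - <<'E'
from h import *
np.set_printoptions(precision=4,suppress=True)
o=ctrl.get_obs();Rt=R.from_rotvec(o['tool_rot']).as_matrix()
c='wrist';im=ctrl.get_image(c);cv2.imwrite(f'pics/{c}4.png',im[:,:,::-1])
for c in ['wrist','top']:
  if c=='top': ctrl.get_image(c)
  for r in ctrl.tip_of(c,'tab')[:2]:
    P=atz(c,r['xy'],.062);print(c,r['p'],r['xy'],P,'shift',Rt.T@(P-o['tool_pos']))
print(Rt)
E
```

```text
t: 12.37
tool_pos: [0.508, -0.0519, 0.1687]
tool_rot: [-0.169, 3.137, -0.0]
contact_force: [0.2, 0.7, 0.1]
opening: 0.0503
grip_force: 0.0
wrist 0.87 [257.8, 196.0] [ 0.5093 -0.0512  0.062 ] shift [-0.0013  0.0006  0.1067]
[[-0.9942 -0.1073  0.0001]
 [-0.1073  0.9942 -0.0002]
 [-0.0001 -0.0002 -1.    ]]
```

View pics/wrist4.png

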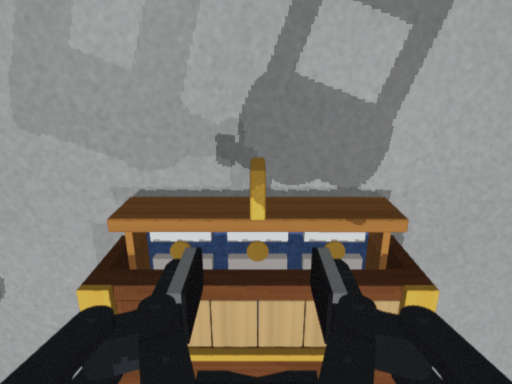

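The tab at (258,190) is centred between the fingers, and all the slats are flush again. Next: descend and grip.

To row units: 0.125 m / 0.8 = 0.1563, -0.001 m / 0.8 = -0.0013.

```bash
python3 -m jog '[[0.05, -0.0013, 0, 0.0438, 0, 0, 0], [0.05, -0.0013, 0, 0.0875, 0, 0, 0], [0.05, -0.0013, 0, 0.125, 0, 0, 0], [0.05, -0.0013, 0, 0.1438, 0, 0, 0], [0.05, -0.0013, 0, 0.1563, 0, 0, 0], [0.05, -0.0013, 0, 0.1563, 0, 0, 0], [0.05, -0.0013, 0, 0.1563, 0, 0, 0]]'
python3 -m jog '[[0, 0, 0, 0, 0, 0, 0], [0, 0, 0, 0, 0, 0, 0], [0, 0, 0, 0, 0, 0, 0], [0, 0, 0, 0, 0, 0, 0], [0, 0, 0, 0, 0, 0, 0], [0, 0, 0, 0, 0, 0, 0], [0, 0, 0, 0, 0, 0, 0], [0, 0, 0, 0, 0, 0, 0]]' 30
```

```text
t: 13.15
tool_pos: [0.5094, -0.0518, 0.0441]
tool_rot: [-0.171, 3.137, -0.0]
contact_force: [1.4, 0.3, 0.6]
opening: 0.0499
grip_force: 0.0
t: 13.82
tool_pos: [0.5101, -0.0511, 0.0454]
tool_rot: [-0.171, 3.135, 0.002]
contact_force: [-1.2, 4.5, 6.7]
opening: 0.0113
grip_force: 34.1
```

Gripped on the 12 mm fin. Now I'll pull.

To row units: 0.039 m / 0.8 = 0.0488, 0.037 m / 0.8 = 0.0463.

```bash
python3 -m jog '[[0, 0.005, 0, 0, 0, 0, 0], [0, 0.0125, 0, 0, 0, 0, 0], [0, 0.02, 0, 0, 0, 0, 0], [0, 0.0275, 0, 0, 0, 0, 0], [0, 0.035, 0, 0, 0, 0, 0], [0, 0.0413, 0, 0, 0, 0, 0], [0, 0.0463, 0, 0, 0, 0, 0], [0, 0.0488, 0, 0, 0, 0, 0], [0, 0.0488, 0, 0, 0, 0, 0]]'
python3 -m jog '[[0, 0.0013, 0, 0, 0, 0, 0], [0, 0.0025, 0, 0, 0, 0, 0], [0, 0.0038, 0, 0, 0, 0, 0], [0, 0.0038, 0, 0, 0, 0, 0]]'
```

```text
t: 14.57
tool_pos: [0.4711, -0.0553, 0.0454]
tool_rot: [-0.171, 3.134, 0.002]
contact_force: [-1.2, 5.0, 7.5]
opening: 0.0116
grip_force: 34.2
t: 14.9
tool_pos: [0.4685, -0.0556, 0.0454]
tool_rot: [-0.171, 3.134, 0.002]
contact_force: [0.0, 5.8, 5.9]
opening: 0.0118
grip_force: 34.1
```

To row units: 0.002 m / 0.8 = 0.0025, 0.001 m / 0.8 = 0.0013.

```bash
python3 -m jog '[[0, 0.0013, 0, 0, 0, 0, 0], [0, 0.0025, 0, 0, 0, 0, 0], [0, 0.0025, 0, 0, 0, 0, 0]]'
python3 -m jog '[[0, 0.0013, 0, 0, 0, 0, 0], [0, 0.0025, 0, 0, 0, 0, 0], [0, 0.0025, 0, 0, 0, 0, 0]]'
```

```text
t: 15.15
tool_pos: [0.4683, -0.0556, 0.0455]
tool_rot: [-0.17, 3.129, 0.002]
contact_force: [7.4, 7.0, -1.2]
opening: 0.0115
grip_force: 33.1
t: 15.4
tool_pos: [0.4682, -0.0556, 0.0455]
tool_rot: [-0.169, 3.123, 0.002]
contact_force: [15.8, 7.2, -9.0]
opening: 0.0112
grip_force: 31.9
```

The drawer is at its stop. I'll relax the pull, release, lift and check.

To row units: -0.12 m / 0.8 = -0.15, -0.05 m / 0.8 = -0.0625.

```bash
python3 -m jog '[[0, -0.0038, 0, 0, 0, 0, 0], [0, -0.0038, 0, 0, 0, 0, 0], [0.05, -0.0038, 0, 0, 0, 0, 0], [0.05, -0.0038, 0, 0, 0, 0, 0], [0.05, -0.0038, 0, 0, 0, 0, 0], [0.05, -0.0038, 0, 0, 0, 0, 0], [0.05, -0.0038, 0, 0, 0, 0, 0], [0.05, -0.0038, 0, -0.025, 0, 0, 0], [0.05, -0.0038, 0, -0.0625, 0, 0, 0], [0.05, -0.0038, 0, -0.1, 0, 0, 0], [0.05, -0.0038, 0, -0.15, 0, 0, 0], [0.05, -0.0038, 0, -0.15, 0, 0, 0], [0.05, -0.0038, 0, -0.15, 0, 0, 0]]'
python3 - <<'E'
from h import *
im=ctrl.get_image('side');cv2.imwrite('pics/side5.png',cv2.resize(im[90:370,80:380,::-1],None,fx=2,fy=2))
ctrl.get_image('wrist')
for c in ['side','wrist']:
  for r in ctrl.tip_of(c,'tab')[:1]:
    P=atz(c,r['xy'],.062);print(c,r['p'],P,'out',-((P[0]-.656)*.9938+(P[1]+.0353)*.1115)-.119)
E
```

```text
t: 16.48
tool_pos: [0.4682, -0.0571, 0.1671]
tool_rot: [-0.171, 3.131, -0.004]
contact_force: [-0.4, -0.6, -0.4]
opening: 0.0499
grip_force: 0.0
side 0.71 [ 0.47011944 -0.04937267  0.062     ] out 0.06729720076893975
wrist 0.71 [ 0.46362414 -0.05333178  0.062     ] out 0.07419367314128322
```

View pics/side5.png

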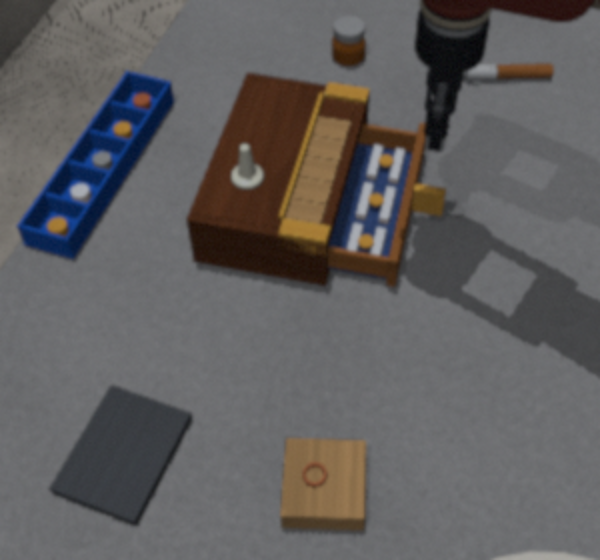

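The picture shows the drawer fully out with its tab at about (430,200) in the crop. The slats are flush, the loose things are undisturbed, and the gripper is clear.

```bash
python3 -c "
from station import ctrl
print(ctrl.finish_job())"
```

```text
the job is handed in; nothing more can be done
None
```

I handed the job in at about 16.5 s; the verdict was not shown. The third slat (y = -18 mm) was the loose one, it tripped the catch at about 8 N, and I pulled the drawer to its stop (about 71 mm out by camera), with everything else left in place.

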